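Castor service: spin check, park and lock the wheel, rack the axle bolts

ROBOT

A 6-joint arm with a two-finger parallel gripper is mounted at the origin on the work surface. World frame = base frame: x ahead of the robot, y to its left, z up, the work surface at z = 0. Lengths are in mm, angles in rad, forces in N, time in s.
With the tool pointing down it reaches from about 300 to 875 mm from the base axis. Payload 6.4 kg.
Tool frame: the origin (TCP) lies between the finger pads; the fingertips stand arm.tip_extent ahead of it and the grasp point (between the pads) lies 2 mm behind it (arm.tip_extent is the distance from the TCP to the fingertips, in mm); z points along the fingers, y is the line along which they close (so a half turn about z gives the same grasp; the last joint's range is limited). The gripper opens to 85 mm and grips with 20 to 120 N. Pads are 22 mm wide; open, the fingers measure 114 mm over their backs; the gripper's body (76 mm by 85 mm) begins 54 mm behind the grasp point. The pads swing forward as they close: fully open they stand 13 mm farther back than shut.
Start: joints at [-1.507, 0.181, 1.607, -0, 1.354, -0.206], TCP at [153.275, -554.209, 248.288] pointing down, gripper open.
Joint ranges: [-2.99, 2.99], [-0.89, 2.07], [0.3, 2.58], [-1.14, 4.28], [0, 2.63], [-3.12, 3.12]. Speed limits (rad/s): [2.57, 2.57, 3.01, 3.14, 3.14, 3.14].

INTERFACE

Orientations are given as [roll, pitch, yaw] about the fixed x, y, z axes, in that order (R = Rz(yaw) Ry(pitch) Rx(roll)).
In Python, from bench import telemetry, eyes, job, arm gives the robot as it stands.
- The arm moves only by the tool arm_command, never from a script. Its argument "rows" is a list of rows, each an object with "delta_pos": the shift along the tool's x, y, z in mm, a list of three; "delta_rot": the turn, a rotation vector about the tool's x, y, z in degrees, a list of three. In form: [{"delta_pos": [dx, dy, dz], "delta_rot": [ax, ay, az]}, ...]. A call has 1 to 8 rows; each row is the pose to reach, as a shift and turn from the pose commanded when the call began, along the tool's axes at that moment; what a row does not reach only later rows make up. A row lasts 1/8 s, in which the tool goes at most 62.5 mm and 10.7 degrees, less where a joint would pass 70% of its speed; a pose out of reach is approached as far as the arm can. A call with a gripper value outside its range is refused whole. "jaw" is the closure, from 0 (fully open) to 1 (shut), set as the call begins (left out, the last holds). The fingers move at their own pace and stop on an object; the grip force is fixed at half the most. Time passes only in rows, so rows that repeat a pose let the fingers close. It gives the time, the measured TCP pose, the force, the opening and the grip force at its end, in the units of the state.
- telemetry.sense(): the state, without advancing time (a new reading comes with each control period).
- eyes.read_camera(name): name is "scene" or "top"; returns the picture (384x512x3 uint8, red, green, blue); there is no depth.
- eyes.camera_info(name): a dict with "fx", "fy", "cx", "cy" (pixels), "world_to_cam" (4x4, takes a point from world to camera coordinates). Camera axes: x right, y down, z forward; pixel columns grow to the right and rows downward; lengths in mm; the calibration is good to about 2 mm. A picture is of the moment at which its call begins. camera_info takes no time and is no camera call.
- job.hand_in(): hands the job in; it is judged then, once.
The state is a dict: "time": time; "joint_positions": joint angles; "qd": joint speeds; "joint_torque": joint torques, N m; "tool_pos": TCP position; "eef_rot": TCP orientation; "wrist_force": force on the tool from outside, world axes, zero at the start; "torque": the same for the moment, N m; "width": finger opening in mm; "gripper_force": force on a finger pad.
Only numpy, scipy, OpenCV 4.12 (cv2) and the standard library are available. Lean on these libraries where they do the work, as an engineer would, in place of code of your own. Each camera call takes 0.05 s, during which the arm holds its last target. There are 200 camera calls.

TASK

Service the trolley castor bolted on its side to the bench: lift its red lock pedal fully up, give the wheel a brisk spin and let it run free for about five seconds, slow it with a light touch so that it stops with its lock hole under the slot in the fork, and only then press the pedal fully down again. Also lay every axle bolt from the mat in the V-notched rack, one to a notch, level, with head and nut outside the two saddle plates. Bolts and castor may be done in either order; leave the tin, the spanner and the carton where they are.

Things in the scene. Friction and masses are not known exactly. Their poses are not given: they have to be found in the camera images.
- castor: Fixed. Trolley castor lying on its side: orange 200 mm wheel, spin axis vertical, in a steel fork bolted to a blue bracket. Origin on the wheel axis at bench level; x runs along the fork from wheel centre to bracket (away from the robot), z up. Bracket: x 140 to 240 mm, 150 wide, 150 high. Upper fork leg: 66 mm wide plate, top 110 mm above bench, from x = -33 mm on; axle nut at origin to 124 mm.
- tyre_side (a point): Fixed point on the castor over the tyre's open top face on the robot's side: castor x = -90 mm, 98 mm above the bench (the wheel's flat top: tyre and rim alike, outer radius 100 mm). All of the wheel's top that the fork leg does not cover is open to touch.
- wheel (a joint): Wheel angle about its vertical axis (rad, counter-clockwise from above, counts on over turns); a multiple of 2 pi = lock hole exactly under the slot. At the start it is locked there. 1.6 kg, 0.008 kg m2, free both ways: once spun it coasts for seconds, losing about 0.19 + 0.05 x speed rad/s each second. A finger rubbed along the wheel's top drives it, a finger pressed on it brakes it.
- lock_hole (a point): Centre of the 22 mm black lock hole with a bright steel bush round it, in the wheel's top face, 70 mm from the axis. A white paint mark on the wheel lies exactly opposite the hole, across the axis.
- slot (a point): Centre of the slot in the upper fork leg, at its top face, 70 mm from the wheel's axis along the castor's +x. The slot is 30 mm wide and runs along the fork. The lock hole must stop under this point.
- pedal (a joint): Red lock pedal (rad): 0 fully up, 0.34 fully down (as at the start). Pivot across the fork at castor x = 118 mm, 125 mm above bench; 3 N at the pad moves it, it stays where left. Down, its 12 mm pin in the lock hole holds the wheel. The pin enters only if the hole is under the slot (within about 8 mm; its round tip then centres the wheel), else it stops on the wheel at about 0.15.
- pedal_pad (a point): Middle of the top of the red pedal pad (22 mm long, 24 mm wide across the fork, 6 mm thick) at the pedal's free end, 78 mm from its pivot towards the robot. Down it is 131 mm above the bench (21 mm above the fork leg), so it can be pinched across its width and lifted round the pivot; up it is about 157 mm above the bench.
- rack: Fixed axle rack, origin under its middle, z up. Base 125 x 262 x 8 mm; two green saddle plates across x at x = +-36 mm, each 10 mm thick, 62 mm finger room between. 90-degree V-notches at y = -87, -29, 29, 87 mm: a bolt laid in one lies along rack x, its axis 55 mm above the bench. Notch bottoms 41, ridges 70, end cheeks (y = +-121) 88 mm above the bench.
- mat: Fixed. Black rubber mat 330 x 210 x 2 mm between castor and rack, on which the axle bolts lie at the start; origin under its middle.
- axle0: Loose steel axle bolt, 0.38 kg, 140 mm long: round shank 20 mm thick, dark hex head (13 mm long) at -x end, brass hex nut (16 mm long) at +x end, both 30 mm across flats, so it does not roll. Origin on its axis at mid-length, x along the bolt; on the mat its axis is 17 mm above the bench. May be absent (None).
- axle1: Loose steel axle bolt, 0.38 kg, 140 mm long: round shank 20 mm thick, dark hex head (13 mm long) at -x end, brass hex nut (16 mm long) at +x end, both 30 mm across flats, so it does not roll. Origin on its axis at mid-length, x along the bolt; on the mat its axis is 17 mm above the bench. May be absent (None).
- axle2: Loose steel axle bolt, 0.38 kg, 140 mm long: round shank 20 mm thick, dark hex head (13 mm long) at -x end, brass hex nut (16 mm long) at +x end, both 30 mm across flats, so it does not roll. Origin on its axis at mid-length, x along the bolt; on the mat its axis is 17 mm above the bench. May be absent (None).
- axle3: Loose steel axle bolt, 0.38 kg, 140 mm long: round shank 20 mm thick, dark hex head (13 mm long) at -x end, brass hex nut (16 mm long) at +x end, both 30 mm across flats, so it does not roll. Origin on its axis at mid-length, x along the bolt; on the mat its axis is 17 mm above the bench. May be absent (None).
- tin: Bystander: closed grease tin 80 mm wide, 85 mm high, yellow label; origin under its middle.
- spanner: Bystander: open-ended spanner 190 mm long lying on the bench.
- carton: Bystander: small bearing carton 75 x 75 x 50 mm; origin under its middle.
Things that resemble listed ones, but are neither listed nor needed, are in the scene too. Leave any blue or turquoise look-alike of the axle3 alone. What is shaped like the axle0 but orange is not meant.

How it is judged:
By the outcome, as a careful person would: the job done as asked, in the order asked, and still so for the second after the job is handed in, with the robot touching nothing.
Of axle0, axle1, axle2, axle3 only 3 to 4 are there at a start; the rules pass over those that are not, and their reading is None.
At some moment in a run one of axle0, axle1, axle2, axle3 may be knocked a few centimetres aside while the robot is not near it.
Once in a run the grip may slacken for a moment while it holds something.
It also fails if it takes over 210 s, if anything falls off the work surface, if the arm or the gripper's body presses on something with over 40 N, if the wrist force passes 120 N, or if a joint passes its speed limit or range.

## Working session

There is one attempt and no reset: what is moved stays moved. The work goes in short steps, Python scripts to look and compute and a tool call to move; the robot and the scene stay as the last step left them, time stands still between calls to the robot, and variables do not carry over. Pictures are saved under pics/ and viewed, at most 14 in all, crops included, and the job is handed in when it is done.

Besides the shell and the picture viewer there is one more tool, called by a JSON object that holds its "method" and its "body", one argument or row to a line. arm_command: Moves the arm, as the interface text tells. Its arguments: {"type":"object","properties":{"rows":{"type":"array","items":{"type":"object","properties":{"delta_pos":{"type":"array","items":{"type":"number"}},"delta_rot":{"type":"array","items":{"type":"number"}}}}},"jaw":{"type":"number"}},"required":["rows"]}

```bash
ls; mkdir -p pics; python3 - <<'E'
from bench import telemetry, eyes, job, arm
import cv2,numpy as np
print(telemetry.sense(), arm.tip_extent)
for n in("scene","top"):
    im=eyes.read_camera(n); cv2.imwrite(f"pics/{n}0.png",cv2.resize(im[:,:,::-1],(800,600),interpolation=cv2.INTER_CUBIC)); cv2.imwrite(f"{n}0.png",im[:,:,::-1])
    print(n,eyes.camera_info(n))
E
```

```text
pics
{'time': 0.0, 'joint_positions': array([-1.50729653e+00,  1.81510191e-01,  1.60802306e+00,  2.62739101e-05,
        1.35383342e+00, -2.06298010e-01]), 'qd': array([-8.81915153e-04,  2.22004980e-04,  9.41689230e-05,  5.65933253e-04,
       -2.76163999e-04, -3.69721058e-04]), 'joint_torque': array([-3.67555491e-03, -4.44879520e+01, -3.51335120e+01, -4.31689077e-04,
        8.97276273e-03, -6.51221967e-06]), 'tool_pos': array([ 153.2493136 , -553.64466799,  247.3942191 ]), 'eef_rot': array([-3.13986151e+00, -3.88488966e-04,  2.69791794e-01]), 'wrist_force': array([ 0.14532995, -0.55173197, -0.243331  ]), 'torque': array([-0.00436592,  0.05171627, -0.00255653]), 'gripper_force': 0.0, 'width': 85.25382585639599} 17.0
scene {'fx': 353.73969753991094, 'fy': 353.73969753991094, 'cx': 257.16512721485196, 'cy': 196.3274497787114, 'world_to_cam': array([[ 8.61477890e-01,  5.07698104e-01, -9.92377394e-03,
        -4.25798426e+02],
       [ 4.03121693e-01, -6.95652001e-01, -5.94610119e-01,
        -1.49329511e+02],
       [-3.08785923e-01,  5.08242982e-01, -8.03952937e-01,
         1.33288750e+03],
       [ 0.00000000e+00,  0.00000000e+00,  0.00000000e+00,
         1.00000000e+00]])}
top {'fx': 475.92280684369587, 'fy': 475.92280684369587, 'cx': 260.90966363059033, 'cy': 195.0978025329832, 'world_to_cam': array([[ 5.57931508e-03, -9.99659960e-01, -2.54722552e-02,
         1.14154946e+01],
       [-9.95255762e-01, -3.07685402e-03, -9.72445392e-02,
         4.97731326e+02],
       [ 9.71330978e-02,  2.58939667e-02, -9.94934502e-01,
         1.45882513e+03],
       [ 0.00000000e+00,  0.00000000e+00,  0.00000000e+00,
         1.00000000e+00]])}
```

View pics/scene0.png

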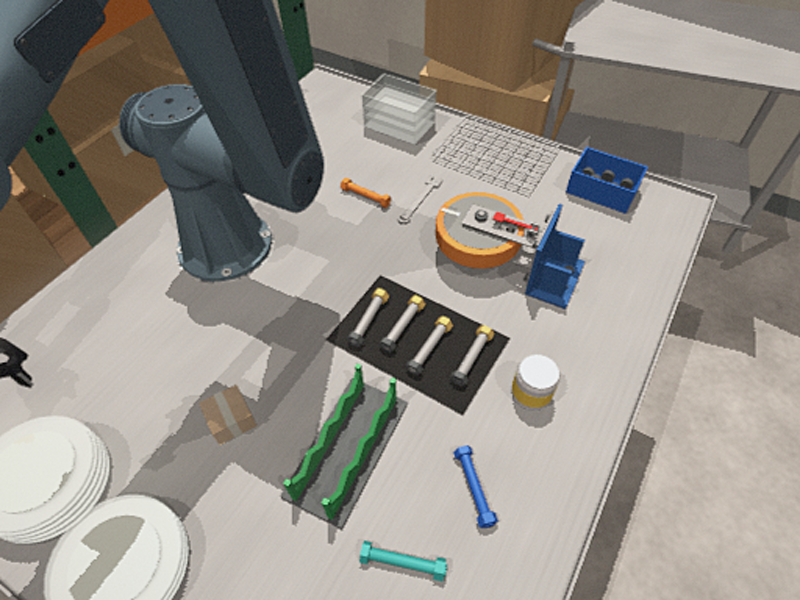

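View pics/top0.png

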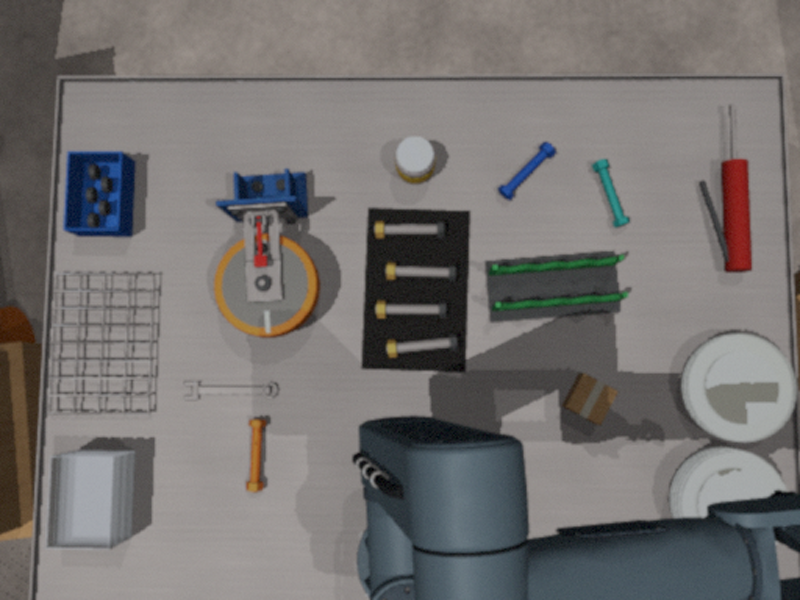

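The scene view shows the castor at about (480,230) px, four bolts on the mat around (420,335), and the rack around (345,445). The top view (800 px scale) shows the wheel at (266,283), bolts at about (410,229), (420,271), (411,310) and (421,347), and the rack at (556,285). Next I measure them.

```bash
cat > h.py <<'E'
from bench import telemetry, eyes, job, arm
import cv2,numpy as np
from scipy.spatial.transform import Rotation as R
I={n:eyes.camera_info(n) for n in("scene","top")}
def ray(uv,z,n="top"):
    c=I[n];M=c["world_to_cam"];Rm=M[:3,:3];o=-Rm.T@M[:3,3]
    d=Rm.T@np.array([(uv[0]-c["cx"])/c["fx"],(uv[1]-c["cy"])/c["fy"],1])
    return o+d*(z-o[2])/d[2]
def proj(p,n="top"):
    c=I[n];q=c["world_to_cam"]@np.r_[p,1];return np.array([c["fx"]*q[0]/q[2]+c["cx"],c["fy"]*q[1]/q[2]+c["cy"]])
def snap(n="top"):
    return eyes.read_camera(n)[:,:,::-1].copy()
def blobs(m,amin=20):
    k,l,s,c=cv2.connectedComponentsWithStats(m.astype(np.uint8),connectivity=8)
    return [(s[i,4],c[i],l==i,s[i]) for i in range(1,k) if s[i,4]>=amin]
def hsv(im): return cv2.split(cv2.cvtColor(im,cv2.COLOR_BGR2HSV))
def bolts(im,zs=17,roi=None):
    """bolts on the mat: brass nut + rest -> centre, direction head->nut"""
    h,s,v=hsv(im);out=[]
    brass=(h>14)&(h<32)&(s>90)&(v>90)
    if roi is None: roi=(225,125,305,240)
    x0,y0,x1,y1=roi;w=np.zeros_like(brass);w[y0:y1,x0:x1]=1
    shank=(s<60)&(v>95)&w
    for a,c,_,st in blobs(brass&w,15):
        b=[q for q in blobs(shank,40) if np.min(np.linalg.norm(np.argwhere(q[2])[:,::-1]-c,axis=1))<14]
        if not b: continue
        sc=max(b,key=lambda q:q[0])[1]
        pn=ray(c,zs+3);ps=ray(sc,zs+5);d=(pn-ps)[:2];L=np.hypot(*d);d/=L
        ctr=ps[:2]-d*1.5   # shank middle vs bolt mid: shank spans -57..54
        out.append((ctr,np.degrees(np.arctan2(d[1],d[0])),L))
    return out
def delta(target,eul_yaw=None):
    """tool-frame shift & turn from current measured pose"""
    s=telemetry.sense();Rm=R.from_euler('xyz',s["eef_rot"])
    return Rm.inv().apply(np.array(target)-s["tool_pos"])
E
python3 - <<'E'
from h import *
im=cv2.imread("top0.png");h,s,v=hsv(im)
for b in bolts(im): print("bolt",np.round(b[0],1),np.round(b[1:],1))
g=(h>45)&(h<80)&(s>120)&(v>60)
for a,c,m,st in blobs(g,40):
    p=np.argwhere(m)[:,::-1]; i,j=p[p[:,0].argmin()],p[p[:,0].argmax()]
    print("green",a,np.round(c,1),ray(c,65)[:2].round(1),"ends",i,j,ray(i,88)[:2].round(1),ray(j,88)[:2].round(1))
# base plate
o=(h>5)&(h<20)&(s>150)&(v>120);o[:, :130]=0;o[:,210:]=0;o[225:]=0
p=np.argwhere(o)[:,::-1].astype(np.int32)
hull=cv2.convexHull(p);(c,ax,an)=cv2.fitEllipse(hull);print("wheel",c,ax,ray(c,98)[:2],ray(c,70)[:2])
r=((h<6)|(h>174))&(s>150)&(v>90);r[:,210:]=0
for a,c,m,st in blobs(r,10): print("red",a,c,st,ray(c,131)[:2])
w=(v>200)&(s<40);w[:,130+90:]=0;w[:195]=0;w[220:]=0;w[:,:150]=0
for a,c,m,st in blobs(w,8): print("white",a,c,st,ray(c,98)[:2])
# blue bracket
b=(h>100)&(h<125)&(s>130);b[:,:135]=0;b[:,205:]=0
for a,c,m,st in blobs(b,40): print("blue",a,c,st, cv2.minAreaRect(np.argwhere(m)[:,::-1].astype(np.float32)))
cv2.imwrite("pics/c0.png",np.hstack([cv2.resize(im[105:225,130:220],(450,600),interpolation=cv2.INTER_CUBIC),cv2.resize(im[150:220,300:420][:,:],(350,204)).repeat(1,0)[:600].copy() if 0 else np.zeros((600,1,3),np.uint8)]))
E
```

```text
bolt [575.9  20.1] [34.6 91. ]
bolt [566.1 -15.1] [89.4 63.4]
bolt [578.5  20.2] [151.8 100.2]
bolt [578.6  20.7] [171.4 168.8]
green 372 [354.8 169.5] [ 572.4 -271.6] ends [314 171] [398 164] [ 564.3 -146.4] [ 585.8 -396.1]
green 365 [357.8 192.6] [ 502.1 -279.8] ends [316 196] [400 187] [ 489.3 -151.9] [ 516.9 -400.5]
wheel (169.86611938476562, 182.0072784423828) (64.072265625, 65.64226531982422) [528.89688995 283.61853089] [532.39738577 289.77817355]
red 103 [166.01941748 159.69902913] [163 142   8  29 103] [590.53945975 289.27818567]
blue 854 [173.08899297 122.18735363] [139 109  57  30 854] ((167.46180725097656, 122.60942077636719), (56.29997634887695, 28.660594940185547), 2.544804573059082)
```

View pics/c0.png

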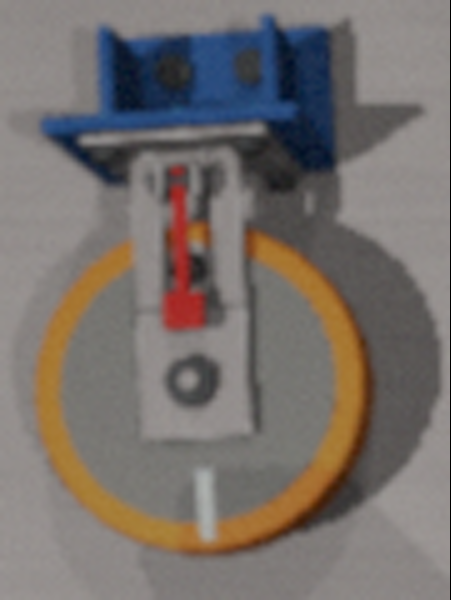

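The crop (5x, offset (130,105)) shows the axle nut at (191,380), the red pad at (184,310), and the white mark at (205,503), which points towards the robot. I'll recompute from these with a tighter mat ROI.

```bash
sed -i 's/roi=(225,125,305,240)/roi=(238,137,297,234)/; s/(s<60)&(v>95)/(s<70)\&(v>75)/' h.py; python3 - <<'E'
from h import *
im=cv2.imread("top0.png");h,s,v=hsv(im)
for b in bolts(im): print("bolt",np.round(b[0],1),np.round(b[1:],1), "nut-shank expected 60.5")
f=lambda x,y,z:ray((130+x/5-.4,105+y/5-.4),z).round(1)
print("nut",f(191,380,124),"pad",f(184,310,131),"mark",f(205,503,98))
print("leg corners",f(140,437,110),f(252,437,110))
for n,x,y in (("L",38,392),("R",358,392),("B",196,545)): print(n,f(x,y,98))
# rack base: dark grey
print("base", [ray(np.array(q)/800*512,8).round(1)[:2] for q in ((487,263),(617,251),(491,321),(620,312))])
sc=cv2.imread("scene0.png");h,s,v=hsv(sc);g=(h>45)&(h<80)&(s>120)&(v>60);g[:200]=0;g[:,:160]=0
for a,c,m,st in blobs(g,40):
    print("sc green",a,ray(c,62,"scene").round(1))
print([(b[1],ray(b[1],131,"scene").round(1)) for b in blobs(((h<6)|(h>174))&(s>150)&(v>90),5)])
E
```

```text
bolt [652.5   7.5] [90.5 63.6] nut-shank expected 60.5
bolt [566.3 -15.6] [89.6 63.9] nut-shank expected 60.5
bolt [490.4   3. ] [91.4 63.8] nut-shank expected 60.5
bolt [418.6 -19.3] [97.3 64.4] nut-shank expected 60.5
nut [529.8 284.1 124. ] pad [570.1 287.6 131. ] mark [459.5 279.7  98. ]
leg corners [497.6 316.7 110. ] [497.8 250.2 110. ]
L [525.7 381.7  98. ]
R [526.1 189.7  98. ]
B [434.5 284.5  98. ]
base [array([ 584.8, -146. ]), array([ 609.7, -407.6]), array([ 467.2, -153.5]), array([ 486.2, -410.9])]
sc green 651 [ 513.7 -298.6   62. ]
sc green 618 [ 583.9 -294.4   62. ]
[(array([325.71014493, 140.85507246]), array([594.7, 286.1, 131. ]))]
```

{"method": "arm_command", "body": {
  "rows": [
    {"delta_pos": [100,-111,25],"delta_rot": [0,0,-10]},
    {"delta_pos": [150,-167,40],"delta_rot": [0,0,-20]},
    {"delta_pos": [200,-223,50],"delta_rot": [0,0,-30]},
    {"delta_pos": [250,-279,60],"delta_rot": [0,0,-40]},
    {"delta_pos": [300,-335,75],"delta_rot": [0,0,-50]},
    {"delta_pos": [350,-391,90],"delta_rot": [0,0,-60]},
    {"delta_pos": [398,-445,98],"delta_rot": [0,0,-71]},
    {"delta_pos": [398,-445,98],"delta_rot": [0,0,-82]}
  ],
  "jaw": 0.45
}}

```text
time: 1.1
tool_pos: [372.8, -110.4, 166.5]
eef_rot: [3.141, 0.001, 1.698]
wrist_force: [1.2, -0.8, 0.4]
width: 46.8
gripper_force: 0.0
```

{"method": "arm_command", "body": {
  "rows": [
    {"delta_pos": [0,0,0],"delta_rot": [0,0,0]}
  ]
}}

```text
time: 1.23
tool_pos: [372.6, -107.6, 165.6]
eef_rot: [-3.14, -0.002, 1.702]
wrist_force: [-0.7, -0.3, 0.2]
width: 47.0
gripper_force: 0.0
```

{"method": "arm_command", "body": {
  "rows": [
    {"delta_pos": [41,29,10],"delta_rot": [0,0,0]},
    {"delta_pos": [81,57,30],"delta_rot": [0,0,0]},
    {"delta_pos": [81,57,80],"delta_rot": [0,0,0]},
    {"delta_pos": [81,57,120],"delta_rot": [0,0,0]},
    {"delta_pos": [81,57,143],"delta_rot": [0,0,0]},
    {"delta_pos": [81,57,143],"delta_rot": [0,0,0]}
  ]
}}

```text
time: 1.98
tool_pos: [417.5, -25.5, 22.2]
eef_rot: [-3.138, -0.002, 1.69]
wrist_force: [-1.0, 0.6, 0.0]
width: 47.0
gripper_force: 0.0
```

{"method": "arm_command", "body": {
  "rows": [
    {"delta_pos": [0,0,0]},
    {"delta_pos": [0,0,0]},
    {"delta_pos": [0,0,0]},
    {"delta_pos": [0,0,0]}
  ],
  "jaw": 1
}}

```text
$.rows[0]: bad value
```

{"method": "arm_command", "body": {
  "rows": [
    {"delta_pos": [5,1,0],"delta_rot": [0,0,0]},
    {"delta_pos": [5,1,0],"delta_rot": [0,0,0]}
  ]
}}

```text
time: 2.22
tool_pos: [420.5, -20.2, 24.8]
eef_rot: [3.139, 0.001, 1.692]
wrist_force: [0.1, 0.1, -0.2]
width: 46.7
gripper_force: 0.0
```

{"method": "arm_command", "body": {
  "rows": [
    {"delta_pos": [0,0,0],"delta_rot": [0,0,0]},
    {"delta_pos": [0,0,0],"delta_rot": [0,0,0]},
    {"delta_pos": [0,0,0],"delta_rot": [0,0,0]},
    {"delta_pos": [0,0,0],"delta_rot": [0,0,0]}
  ],
  "jaw": 1
}}

```text
time: 2.72
tool_pos: [420.0, -20.1, 24.6]
eef_rot: [3.141, 0.0, 1.692]
wrist_force: [-3.2, 0.4, 9.9]
width: 18.1
gripper_force: 58.3
```

{"method": "arm_command", "body": {
  "rows": [
    {"delta_pos": [0,0,0],"delta_rot": [0,0,0]},
    {"delta_pos": [0,0,4],"delta_rot": [0,0,0]},
    {"delta_pos": [0,0,4],"delta_rot": [0,0,0]}
  ],
  "jaw": 0.5
}}

```text
time: 3.1
tool_pos: [419.1, -19.8, 19.2]
eef_rot: [-3.141, -0.0, 1.692]
wrist_force: [-0.6, -0.5, 0.4]
width: 42.8
gripper_force: 0.0
```

{"method": "arm_command", "body": {
  "rows": [
    {"delta_pos": [0,0,0],"delta_rot": [0,0,0]},
    {"delta_pos": [0,0,0],"delta_rot": [0,0,0]},
    {"delta_pos": [0,0,0],"delta_rot": [0,0,0]},
    {"delta_pos": [0,0,0],"delta_rot": [0,0,0]}
  ],
  "jaw": 1
}}

```text
time: 3.6
tool_pos: [419.6, -19.9, 19.8]
eef_rot: [3.141, -0.0, 1.692]
wrist_force: [-0.6, 1.1, 2.8]
width: 18.2
gripper_force: 58.5
```

{"method": "arm_command", "body": {
  "rows": [
    {"delta_pos": [0,0,-50],"delta_rot": [0,0,0]},
    {"delta_pos": [0,0,-100],"delta_rot": [0,0,0]},
    {"delta_pos": [-50,12,-100],"delta_rot": [0,0,10]},
    {"delta_pos": [-100,24,-100],"delta_rot": [0,0,20]},
    {"delta_pos": [-150,36,-100],"delta_rot": [0,0,30]},
    {"delta_pos": [-200,48,-100],"delta_rot": [0,0,40]},
    {"delta_pos": [-250,60,-100],"delta_rot": [0,0,50]},
    {"delta_pos": [-300,72,-100],"delta_rot": [0,0,60]}
  ]
}}

```text
time: 4.6
tool_pos: [527.0, -310.1, 118.3]
eef_rot: [-3.14, 0.0, 0.639]
wrist_force: [-0.1, -0.6, -3.7]
width: 17.9
gripper_force: 59.8
```

{"method": "arm_command", "body": {
  "rows": [
    {"delta_pos": [0,0,0],"delta_rot": [0,0,10]},
    {"delta_pos": [0,0,0],"delta_rot": [0,0,20]},
    {"delta_pos": [0,0,0],"delta_rot": [0,0,30]},
    {"delta_pos": [0,0,0],"delta_rot": [0,0,32]}
  ]
}}

```text
time: 5.1
tool_pos: [526.5, -308.5, 118.4]
eef_rot: [-3.14, 0.002, 0.086]
wrist_force: [0.7, -0.4, -3.2]
width: 18.3
gripper_force: 60.1
```

{"method": "arm_command", "body": {
  "rows": [
    {"delta_pos": [14,56,0],"delta_rot": [0,0,0]},
    {"delta_pos": [14,56,20],"delta_rot": [0,0,0]},
    {"delta_pos": [14,56,20],"delta_rot": [0,0,0]}
  ]
}}

```text
time: 5.48
tool_pos: [544.2, -362.1, 96.6]
eef_rot: [-3.137, 0.004, 0.088]
wrist_force: [-0.1, 0.2, -3.8]
width: 18.1
gripper_force: 60.3
```

```bash
python3 - <<'E'
from h import *
s=telemetry.sense();print(s["tool_pos"],s["eef_rot"])
im=snap();cv2.imwrite("top1.png",im);sc=snap("scene")
cv2.imwrite("pics/a1.png",np.hstack([cv2.resize(im[130:230,295:415],(480,400),interpolation=2),cv2.resize(sc[220:345,160:280],(320,333),interpolation=2).__array__() if 0 else cv2.resize(sc[220:340,180:276],(320,400),interpolation=2)]))
h,s,v=hsv(im)
g=(h>45)&(h<80)&(s>120)&(v>60)
for b in bolts(im): print("bolt",np.round(b[0],1),np.round(b[1:],1))
E
```

```text
[ 544.21710119 -362.07983539   96.57007389] [-3.13688919  0.00394354  0.08753823]
bolt [653.1   4.9] [91.7 66.2]
bolt [566.1 -15.3] [89.  63.4]
bolt [490.4   3. ] [91.4 63.7]
```

View pics/a1.png

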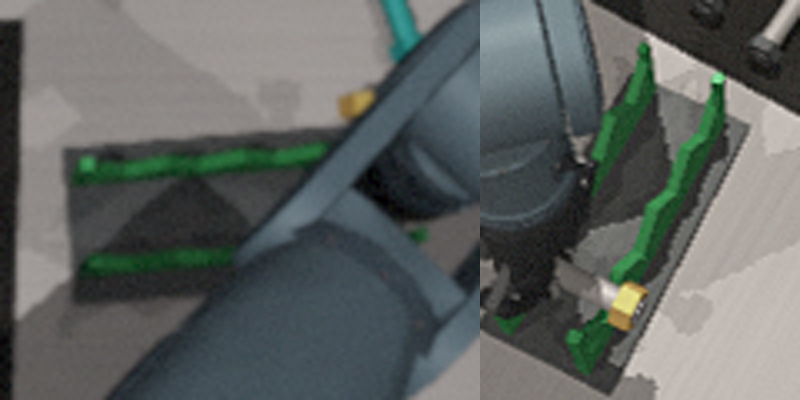

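The nut (brass, at (628,306) px) is beyond the outer plate, and the bolt is above the end notch. I lower it now.

{"method": "arm_command", "body": {
  "rows": [
    {"delta_pos": [0,0,20],"delta_rot": [0,0,0]},
    {"delta_pos": [0,0,30],"delta_rot": [0,0,0]},
    {"delta_pos": [0,0,38],"delta_rot": [0,0,0]},
    {"delta_pos": [0,0,38],"delta_rot": [0,0,0]}
  ]
}}

```text
time: 6.08
tool_pos: [545.5, -363.0, 60.5]
eef_rot: [-3.14, 0.001, 0.086]
wrist_force: [-0.4, 0.0, -2.9]
width: 18.4
gripper_force: 60.4
```

{"method": "arm_command", "body": {
  "rows": [
    {"delta_pos": [0,0,0],"delta_rot": [0,0,0]},
    {"delta_pos": [0,0,0],"delta_rot": [0,0,0]},
    {"delta_pos": [0,0,0],"delta_rot": [0,0,0]},
    {"delta_pos": [0,0,-40],"delta_rot": [0,0,0]},
    {"delta_pos": [0,0,-80],"delta_rot": [0,0,0]}
  ],
  "jaw": 0.5
}}

```text
time: 6.7
tool_pos: [545.8, -363.4, 142.4]
eef_rot: [-3.141, 0.0, 0.086]
wrist_force: [0.4, -1.0, 0.8]
width: 42.6
gripper_force: 0.0
```

{"method": "arm_command", "body": {
  "rows": [
    {"delta_pos": [-3,-50,0],"delta_rot": [0,0,-10]},
    {"delta_pos": [-6,-100,0],"delta_rot": [0,0,-20]},
    {"delta_pos": [-9,-150,0],"delta_rot": [0,0,-30]},
    {"delta_pos": [-12,-200,0],"delta_rot": [0,0,-40]},
    {"delta_pos": [-15,-250,0],"delta_rot": [0,0,-50]},
    {"delta_pos": [-18,-300,0],"delta_rot": [0,0,-60]},
    {"delta_pos": [-21,-335,0],"delta_rot": [0,0,-70]},
    {"delta_pos": [-24,-370,0],"delta_rot": [0,0,-80]}
  ]
}}

```text
time: 7.7
tool_pos: [490.3, 4.2, 142.3]
eef_rot: [3.14, 0.0, 1.489]
wrist_force: [0.7, 0.9, 0.5]
width: 43.0
gripper_force: 0.0
```

{"method": "arm_command", "body": {
  "rows": [
    {"delta_pos": [0,0,0],"delta_rot": [0,0,-6.5]},
    {"delta_pos": [0,0,0],"delta_rot": [0,0,-6.5]}
  ]
}}

```text
time: 7.95
tool_pos: [490.5, 3.3, 142.2]
eef_rot: [3.14, 0.0, 1.596]
wrist_force: [-0.3, 0.2, -0.1]
width: 42.5
gripper_force: 0.0
```

```bash
python3 - <<'E'
from h import *
im=snap();cv2.imwrite("top2.png",im);sc=snap("scene")
s=telemetry.sense();print(s["tool_pos"],s["eef_rot"])
cv2.imwrite("pics/a2.png",np.hstack([cv2.resize(im[130:230,295:415],(480,400),interpolation=2),cv2.resize(sc[180:340,180:308],(320,400),interpolation=2)]))
E
```

```text
[490.55934973   2.73036294 142.02479467] [3.14075359e+00 2.53804035e-04 1.59338246e+00]
```

View pics/a2.png

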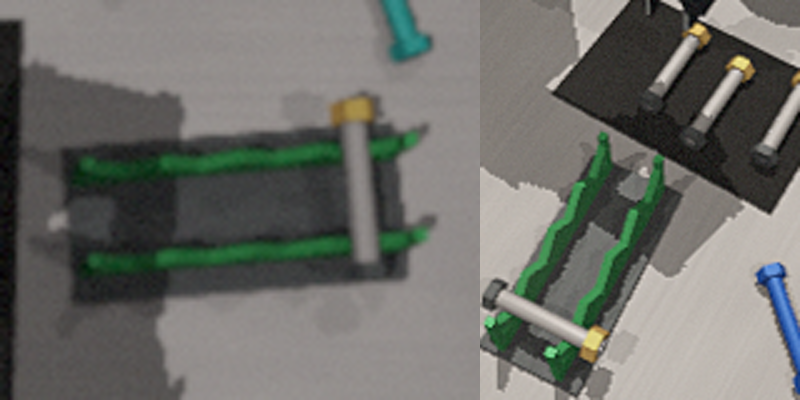

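The first bolt lies level in the end notch: nut at (353,111) px, head at (365,270) px, both outside the plates. Now the second bolt.

{"method": "arm_command", "body": {
  "rows": [
    {"delta_pos": [0,0,50],"delta_rot": [0,0,0]},
    {"delta_pos": [0,0,95],"delta_rot": [0,0,0]},
    {"delta_pos": [0,0,122],"delta_rot": [0,0,0]},
    {"delta_pos": [0,0,122],"delta_rot": [0,0,0]},
    {"delta_pos": [0,0,122],"delta_rot": [0,0,0]}
  ]
}}

```text
time: 8.68
tool_pos: [490.4, 2.4, 19.6]
eef_rot: [-3.141, -0.0, 1.594]
wrist_force: [0.6, -0.2, 1.1]
width: 42.4
gripper_force: 0.0
```

{"method": "arm_command", "body": {
  "rows": [
    {"delta_pos": [0,0,0],"delta_rot": [0,0,0]},
    {"delta_pos": [0,0,0],"delta_rot": [0,0,0]},
    {"delta_pos": [0,0,0],"delta_rot": [0,0,0]},
    {"delta_pos": [0,0,0],"delta_rot": [0,0,0]}
  ],
  "jaw": 1
}}

```text
time: 9.18
tool_pos: [490.7, 2.8, 20.1]
eef_rot: [3.141, 0.0, 1.596]
wrist_force: [-0.7, -1.1, 5.6]
width: 17.9
gripper_force: 58.9
```

{"method": "arm_command", "body": {
  "rows": [
    {"delta_pos": [0,0,-50],"delta_rot": [0,0,0]},
    {"delta_pos": [0,0,-95],"delta_rot": [0,0,0]},
    {"delta_pos": [-52,7,-95],"delta_rot": [0,0,10]},
    {"delta_pos": [-104,14,-95],"delta_rot": [0,0,20]},
    {"delta_pos": [-156,21,-95],"delta_rot": [0,0,30]},
    {"delta_pos": [-208,28,-95],"delta_rot": [0,0,40]},
    {"delta_pos": [-260,35,-95],"delta_rot": [0,0,50]},
    {"delta_pos": [-309,42,-95],"delta_rot": [0,0,60]}
  ]
}}

```text
time: 10.18
tool_pos: [539.3, -305.9, 113.3]
eef_rot: [-3.139, 0.001, 0.543]
wrist_force: [0.5, 0.3, -3.0]
width: 17.9
gripper_force: 59.4
```

{"method": "arm_command", "body": {
  "rows": [
    {"delta_pos": [0,0,0],"delta_rot": [0,0,10]},
    {"delta_pos": [0,0,0],"delta_rot": [0,0,20]},
    {"delta_pos": [0,0,0],"delta_rot": [0,0,26.5]},
    {"delta_pos": [0,0,0],"delta_rot": [0,0,26.5]}
  ]
}}

```text
time: 10.68
tool_pos: [539.2, -304.1, 113.3]
eef_rot: [-3.14, 0.002, 0.088]
wrist_force: [-0.3, 0.5, -3.0]
width: 18.0
gripper_force: 59.7
```

{"method": "arm_command", "body": {
  "rows": [
    {"delta_pos": [1,1.5,20],"delta_rot": [0,0,0]},
    {"delta_pos": [1,1.5,40],"delta_rot": [0,0,0]},
    {"delta_pos": [1,1.5,54],"delta_rot": [0,0,0]},
    {"delta_pos": [1,1.5,54],"delta_rot": [0,0,0]},
    {"delta_pos": [1,1.5,54],"delta_rot": [0,0,0]}
  ]
}}

```text
time: 11.3
tool_pos: [540.9, -306.1, 59.9]
eef_rot: [-3.141, 0.001, 0.086]
wrist_force: [-0.7, 0.9, -3.2]
width: 17.9
gripper_force: 59.7
```

{"method": "arm_command", "body": {
  "rows": [
    {"delta_pos": [0,0,0],"delta_rot": [0,0,0]},
    {"delta_pos": [0,0,0],"delta_rot": [0,0,0]},
    {"delta_pos": [0,0,0],"delta_rot": [0,0,0]},
    {"delta_pos": [0,0,-40],"delta_rot": [0,0,0]},
    {"delta_pos": [0,0,-80],"delta_rot": [0,0,0]},
    {"delta_pos": [0,-50,-80],"delta_rot": [0,0,-10]},
    {"delta_pos": [0,-100,-80],"delta_rot": [0,0,-20]},
    {"delta_pos": [0,-150,-80],"delta_rot": [0,0,-30]}
  ],
  "jaw": 0.5
}}

```text
time: 12.3
tool_pos: [528.1, -155.6, 141.2]
eef_rot: [3.141, -0.001, 0.615]
wrist_force: [0.6, 0.0, 0.2]
width: 42.6
gripper_force: 0.0
```

```bash
python3 - <<'E'
from h import *
im=snap();cv2.imwrite("top3.png",im)
s=telemetry.sense();print(s["tool_pos"],s["eef_rot"])
for b in bolts(im): print("bolt",np.round(b[0],1),np.round(b[1:],1))
E
```

```text
[ 526.80193037 -149.62186536  140.37647189] [-3.13753640e+00 -1.05824418e-03  6.25052069e-01]
bolt [652.4   7.3] [89.9 63.8]
bolt [565.9 -15.5] [89.2 63.5]
```

{"method": "arm_command", "body": {
  "rows": [
    {"delta_pos": [30,-24,0],"delta_rot": [0,0,-10]},
    {"delta_pos": [60,-48,0],"delta_rot": [0,0,-20]},
    {"delta_pos": [90,-70,0],"delta_rot": [0,0,-30]},
    {"delta_pos": [110,-86,0],"delta_rot": [0,0,-40]},
    {"delta_pos": [110,-86,0],"delta_rot": [0,0,-50]},
    {"delta_pos": [110,-86,20],"delta_rot": [0,0,-53.5]},
    {"delta_pos": [110,-86,50],"delta_rot": [0,0,-53.5]},
    {"delta_pos": [110,-86,50],"delta_rot": [0,0,-53.5]}
  ]
}}

```text
time: 13.35
tool_pos: [567.3, -23.0, 88.6]
eef_rot: [-3.137, -0.001, 1.543]
wrist_force: [0.0, 1.1, 0.8]
width: 42.6
gripper_force: 0.0
```

{"method": "arm_command", "body": {
  "rows": [
    {"delta_pos": [6,-1,20],"delta_rot": [0,0,-0.5]},
    {"delta_pos": [6,-1,50],"delta_rot": [0,0,-0.5]},
    {"delta_pos": [6,-1,69],"delta_rot": [0,0,-0.5]},
    {"delta_pos": [6,-1,69],"delta_rot": [0,0,-0.5]},
    {"delta_pos": [6,-1,69],"delta_rot": [0,0,-0.5]}
  ]
}}

```text
time: 13.98
tool_pos: [569.2, -17.6, 22.8]
eef_rot: [3.14, 0.0, 1.552]
wrist_force: [-0.3, -0.1, -1.4]
width: 42.7
gripper_force: 0.0
```

{"method": "arm_command", "body": {
  "rows": [
    {"delta_pos": [0,0,0],"delta_rot": [0,0,0]},
    {"delta_pos": [0,0,0],"delta_rot": [0,0,0]},
    {"delta_pos": [0,0,0],"delta_rot": [0,0,0]},
    {"delta_pos": [0,0,0],"delta_rot": [0,0,0]}
  ],
  "jaw": 1
}}

```text
time: 14.48
tool_pos: [569.0, -17.5, 23.0]
eef_rot: [3.14, 0.0, 1.552]
wrist_force: [-2.2, -0.1, 5.3]
width: 18.1
gripper_force: 58.5
```

{"method": "arm_command", "body": {
  "rows": [
    {"delta_pos": [0,0,-50],"delta_rot": [0,0,0]},
    {"delta_pos": [0,0,-90],"delta_rot": [0,0,0]},
    {"delta_pos": [-40,-5,-90],"delta_rot": [0,0,10]},
    {"delta_pos": [-80,-10,-90],"delta_rot": [0,0,20]},
    {"delta_pos": [-120,-15,-90],"delta_rot": [0,0,30]},
    {"delta_pos": [-160,-20,-90],"delta_rot": [0,0,40]},
    {"delta_pos": [-200,-25,-90],"delta_rot": [0,0,50]},
    {"delta_pos": [-231,-29,-90],"delta_rot": [0,0,60]}
  ]
}}

```text
time: 15.48
tool_pos: [534.4, -249.2, 111.6]
eef_rot: [-3.142, 0.0, 0.499]
wrist_force: [0.4, -0.2, -3.7]
width: 17.5
gripper_force: 59.9
```

{"method": "arm_command", "body": {
  "rows": [
    {"delta_pos": [0,0,0],"delta_rot": [0,0,10]},
    {"delta_pos": [0,0,0],"delta_rot": [0,0,20]},
    {"delta_pos": [0,0,0],"delta_rot": [0,0,24]},
    {"delta_pos": [0,0,0],"delta_rot": [0,0,24]}
  ]
}}

```text
time: 15.98
tool_pos: [534.7, -247.5, 111.5]
eef_rot: [-3.141, 0.0, 0.087]
wrist_force: [-0.2, -0.5, -3.3]
width: 18.0
gripper_force: 59.8
```

{"method": "arm_command", "body": {
  "rows": [
    {"delta_pos": [1,0,20],"delta_rot": [0,0,0]},
    {"delta_pos": [1,0,40],"delta_rot": [0,0,0]},
    {"delta_pos": [1,0,50],"delta_rot": [0,0,0]},
    {"delta_pos": [1,0,50],"delta_rot": [0,0,0]},
    {"delta_pos": [1,0,50],"delta_rot": [0,0,0]}
  ]
}}

```text
time: 16.6
tool_pos: [535.4, -248.1, 61.1]
eef_rot: [3.141, 0.001, 0.086]
wrist_force: [-3.5, -3.9, -0.1]
width: 17.7
gripper_force: 60.2
```

{"method": "arm_command", "body": {
  "rows": [
    {"delta_pos": [0,0,0],"delta_rot": [0,0,0]},
    {"delta_pos": [0,0,0],"delta_rot": [0,0,0]},
    {"delta_pos": [0,0,0],"delta_rot": [0,0,0]},
    {"delta_pos": [0,0,-40],"delta_rot": [0,0,0]},
    {"delta_pos": [0,0,-80],"delta_rot": [0,0,0]},
    {"delta_pos": [20,-50,-80],"delta_rot": [0,0,-10]},
    {"delta_pos": [40,-100,-80],"delta_rot": [0,0,-20]},
    {"delta_pos": [60,-150,-80],"delta_rot": [0,0,-30]}
  ],
  "jaw": 0.5
}}

```text
time: 17.6
tool_pos: [583.4, -91.5, 142.1]
eef_rot: [3.141, -0.001, 0.615]
wrist_force: [0.9, -0.5, 0.9]
width: 42.9
gripper_force: 0.0
```

```bash
python3 - <<'E'
from h import *
im=snap();cv2.imwrite("top4.png",im)
s=telemetry.sense();print(s["tool_pos"],s["eef_rot"])
for b in bolts(im): print("bolt",np.round(b[0],1),np.round(b[1:],1))
E
```

```text
[584.35725357 -85.15018376 141.93460141] [-3.13952524 -0.00325308  0.62589411]
bolt [590.6 -24. ] [ 57.4 113.2]
```

{"method": "arm_command", "body": {
  "rows": [
    {"delta_pos": [30,-10,0],"delta_rot": [0,0,-10]},
    {"delta_pos": [60,-20,0],"delta_rot": [0,0,-20]},
    {"delta_pos": [90,-30,0],"delta_rot": [0,0,-30]},
    {"delta_pos": [109,-35,0],"delta_rot": [0,0,-40]},
    {"delta_pos": [109,-35,0],"delta_rot": [0,0,-50]},
    {"delta_pos": [109,-35,0],"delta_rot": [0,0,-54]},
    {"delta_pos": [109,-35,0],"delta_rot": [0,0,-54]}
  ]
}}

```text
time: 18.52
tool_pos: [652.2, -1.8, 141.6]
eef_rot: [-3.142, -0.0, 1.551]
wrist_force: [-0.1, -0.1, 0.1]
width: 42.9
gripper_force: 0.0
```

```bash
python3 - <<'E'
from h import *
sc=snap("scene");s=telemetry.sense();print(s["tool_pos"],s["eef_rot"])
h,ss,v=hsv(sc);b=(h>14)&(h<32)&(ss>90)&(v>90);b[:180]=0;b[225:]=0;b[:,:220]=0;b[:,328:]=0
for q in blobs(b,8): print(q[0],q[1],ray(q[1],22,"scene").round(1))
print("expected nut px",proj([652.4,69,22],"scene"))
E
```

```text
[652.17234063  -1.90639729 141.62255805] [ 3.14152915e+00 -6.80920804e-05  1.55056232e+00]
21 [306.85714286 210.52380952] [640.6  71.2  22. ]
13 [313.84615385 214.92307692] [667.6  67.   22. ]
expected nut px [309.83194624 212.51943984]
```

The nut is where expected, so I descend.

{"method": "arm_command", "body": {
  "rows": [
    {"delta_pos": [9,0,40],"delta_rot": [0,0,-1]},
    {"delta_pos": [9,0,90],"delta_rot": [0,0,-1]},
    {"delta_pos": [9,0,122],"delta_rot": [0,0,-1]},
    {"delta_pos": [9,0,122],"delta_rot": [0,0,-1]},
    {"delta_pos": [9,0,122],"delta_rot": [0,0,-1]}
  ]
}}

```text
time: 19.2
tool_pos: [652.4, 7.0, 19.7]
eef_rot: [3.142, -0.0, 1.568]
wrist_force: [-0.1, -0.5, 0.8]
width: 42.8
gripper_force: 0.0
```

{"method": "arm_command", "body": {
  "rows": [
    {"delta_pos": [0,0,0],"delta_rot": [0,0,0]},
    {"delta_pos": [0,0,0],"delta_rot": [0,0,0]},
    {"delta_pos": [0,0,0],"delta_rot": [0,0,0]},
    {"delta_pos": [0,0,0],"delta_rot": [0,0,0]}
  ],
  "jaw": 1
}}

```text
time: 19.7
tool_pos: [652.8, 7.0, 20.2]
eef_rot: [3.141, 0.0, 1.57]
wrist_force: [-0.1, 0.0, 3.8]
width: 18.2
gripper_force: 58.7
```

{"method": "arm_command", "body": {
  "rows": [
    {"delta_pos": [0,0,-50],"delta_rot": [0,0,0]},
    {"delta_pos": [0,0,-95],"delta_rot": [0,0,0]},
    {"delta_pos": [-33,-20,-105],"delta_rot": [0,0,10]},
    {"delta_pos": [-66,-41,-105],"delta_rot": [0,0,20]},
    {"delta_pos": [-99,-61,-105],"delta_rot": [0,0,30]},
    {"delta_pos": [-132,-81,-105],"delta_rot": [0,0,40]},
    {"delta_pos": [-165,-102,-105],"delta_rot": [0,0,50]},
    {"delta_pos": [-197,-122,-105],"delta_rot": [0,0,60]}
  ]
}}

```text
time: 20.7
tool_pos: [528.3, -190.2, 123.4]
eef_rot: [-3.139, 0.001, 0.517]
wrist_force: [0.3, -0.1, -4.7]
width: 18.1
gripper_force: 59.7
```

{"method": "arm_command", "body": {
  "rows": [
    {"delta_pos": [0,0,0],"delta_rot": [0,0,10]},
    {"delta_pos": [0,0,0],"delta_rot": [0,0,20]},
    {"delta_pos": [0,0,0],"delta_rot": [0,0,25]},
    {"delta_pos": [0,0,0],"delta_rot": [0,0,25]}
  ]
}}

```text
time: 21.2
tool_pos: [529.2, -189.3, 123.6]
eef_rot: [-3.14, 0.002, 0.087]
wrist_force: [0.2, 0.2, -4.8]
width: 18.0
gripper_force: 59.6
```

{"method": "arm_command", "body": {
  "rows": [
    {"delta_pos": [1.5,0.5,25],"delta_rot": [0,0,0]},
    {"delta_pos": [1.5,0.5,50],"delta_rot": [0,0,0]},
    {"delta_pos": [1.5,0.5,64.5],"delta_rot": [0,0,0]},
    {"delta_pos": [1.5,0.5,64.5],"delta_rot": [0,0,0]},
    {"delta_pos": [1.5,0.5,64.5],"delta_rot": [0,0,0]}
  ]
}}

```text
time: 21.82
tool_pos: [531.8, -190.1, 60.3]
eef_rot: [-3.141, -0.0, 0.087]
wrist_force: [0.2, 0.1, -3.4]
width: 17.8
gripper_force: 59.6
```

{"method": "arm_command", "body": {
  "rows": [
    {"delta_pos": [0,0,0],"delta_rot": [0,0,0]},
    {"delta_pos": [0,0,0],"delta_rot": [0,0,0]},
    {"delta_pos": [0,0,0],"delta_rot": [0,0,0]},
    {"delta_pos": [0,0,-40],"delta_rot": [0,0,0]},
    {"delta_pos": [0,0,-100],"delta_rot": [0,0,0]},
    {"delta_pos": [-20,-60,-160],"delta_rot": [0,0,0]},
    {"delta_pos": [-40,-120,-165],"delta_rot": [0,0,0]},
    {"delta_pos": [-60,-180,-165],"delta_rot": [0,0,0]}
  ],
  "jaw": 0.5
}}

```text
time: 22.82
tool_pos: [465.2, -35.0, 225.7]
eef_rot: [3.14, -0.004, 0.085]
wrist_force: [-0.2, 0.2, -0.4]
width: 43.0
gripper_force: 0.0
```

```bash
python3 - <<'E'
from h import *
im=snap();cv2.imwrite("top5.png",im);sc=snap("scene");s=telemetry.sense();print(s["tool_pos"],s["eef_rot"])
cv2.imwrite("pics/a5.png",np.hstack([cv2.resize(im[130:230,295:415],(480,400),interpolation=2),cv2.resize(sc[180:340,180:308],(320,400),interpolation=2)]))
E
```

```text
[462.94790937 -31.48272874 224.40324547] [-3.14028123e+00 -5.20745449e-04  9.08491402e-02]
```

View pics/a5.png

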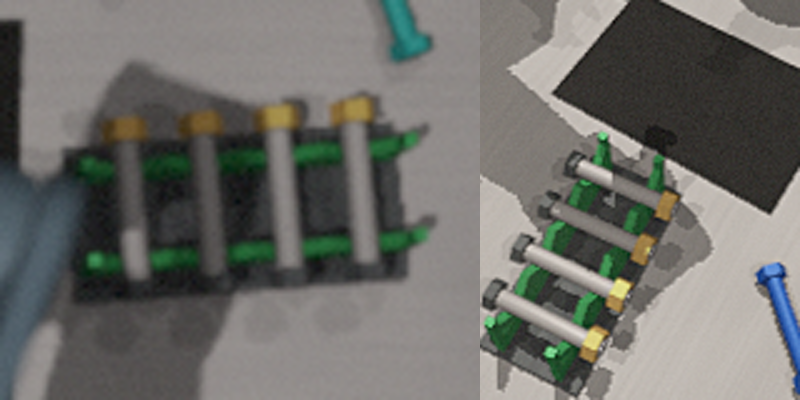

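All four bolts lie in the rack: nuts at (125,128), (203,122), (278,117) and (353,110) px, heads on the other side. Now the castor, starting above the pedal pad.

{"method": "arm_command", "body": {
  "rows": [
    {"delta_pos": [26,-60,0],"delta_rot": [0,0,0]},
    {"delta_pos": [52,-118,0],"delta_rot": [0,0,0]},
    {"delta_pos": [78,-176,0],"delta_rot": [0,0,1.5]},
    {"delta_pos": [104,-234,0],"delta_rot": [0,0,1.5]},
    {"delta_pos": [130,-290,10],"delta_rot": [0,0,1.5]},
    {"delta_pos": [136,-307,24],"delta_rot": [0,0,1.5]},
    {"delta_pos": [136,-307,24],"delta_rot": [0,0,1.5]},
    {"delta_pos": [136,-307,24],"delta_rot": [0,0,1.5]}
  ]
}}

```text
time: 23.92
tool_pos: [574.1, 280.8, 199.8]
eef_rot: [3.141, 0.0, 0.06]
wrist_force: [0.2, -0.8, 0.1]
width: 42.7
gripper_force: 0.0
```

{"method": "arm_command", "body": {
  "rows": [
    {"delta_pos": [0,0,0],"delta_rot": [0,0,0]}
  ]
}}

```text
time: 24.05
tool_pos: [574.5, 280.5, 200.6]
eef_rot: [-3.142, -0.001, 0.059]
wrist_force: [0.0, -0.7, -0.1]
width: 42.7
gripper_force: 0.0
```

{"method": "arm_command", "body": {
  "rows": [
    {"delta_pos": [-4,-7,20],"delta_rot": [0,0,0]},
    {"delta_pos": [-4,-7,40],"delta_rot": [0,0,0]},
    {"delta_pos": [-4,-7,60],"delta_rot": [0,0,0]},
    {"delta_pos": [-4,-7,70],"delta_rot": [0,0,0]},
    {"delta_pos": [-4,-7,70],"delta_rot": [0,0,0]},
    {"delta_pos": [-4,-7,70],"delta_rot": [0,0,0]}
  ]
}}

```text
time: 24.8
tool_pos: [570.2, 288.5, 130.3]
eef_rot: [-3.141, -0.001, 0.06]
wrist_force: [0.1, -0.5, 0.0]
width: 42.5
gripper_force: 0.0
```

{"method": "arm_command", "body": {
  "rows": [
    {"delta_pos": [0,0,0],"delta_rot": [0,0,0]},
    {"delta_pos": [0,0,0],"delta_rot": [0,0,0]},
    {"delta_pos": [0,0,0],"delta_rot": [0,0,0]},
    {"delta_pos": [0,0,0],"delta_rot": [0,0,0]}
  ],
  "jaw": 1
}}

```text
time: 25.3
tool_pos: [570.2, 288.4, 130.6]
eef_rot: [-3.142, -0.002, 0.06]
wrist_force: [0.1, -2.1, 5.7]
width: 22.5
gripper_force: 59.0
```

{"method": "arm_command", "body": {
  "rows": [
    {"delta_pos": [1.3,0,-6],"delta_rot": [0,-4,0]},
    {"delta_pos": [2.6,0,-12],"delta_rot": [0,-8,0]},
    {"delta_pos": [4.2,0,-18],"delta_rot": [0,-12,0]},
    {"delta_pos": [6,0,-24],"delta_rot": [0,-16,0]},
    {"delta_pos": [6.5,0,-27],"delta_rot": [0,-18,0]},
    {"delta_pos": [6.5,0,-28],"delta_rot": [0,-18,0]},
    {"delta_pos": [6.5,0,-28],"delta_rot": [0,-18,0]}
  ]
}}

```text
time: 26.18
tool_pos: [576.4, 288.7, 156.5]
eef_rot: [3.141, 0.313, 0.06]
wrist_force: [6.3, 0.5, -7.9]
width: 22.0
gripper_force: 58.9
```

{"method": "arm_command", "body": {
  "rows": [
    {"delta_pos": [0,0,-2],"delta_rot": [0,0,0]},
    {"delta_pos": [0,0,-2],"delta_rot": [0,0,0]}
  ]
}}

```text
time: 26.42
tool_pos: [576.6, 288.7, 156.9]
eef_rot: [3.141, 0.313, 0.06]
wrist_force: [7.6, 1.2, -15.8]
width: 22.4
gripper_force: 59.9
```

{"method": "arm_command", "body": {
  "rows": [
    {"delta_pos": [0,0,1],"delta_rot": [0,0,0]},
    {"delta_pos": [0,0,1],"delta_rot": [0,0,0]},
    {"delta_pos": [0,0,1],"delta_rot": [0,0,0]},
    {"delta_pos": [0,0,-40],"delta_rot": [0,0,0]},
    {"delta_pos": [-40,0,-70],"delta_rot": [0,9,0]},
    {"delta_pos": [-90,0,-80],"delta_rot": [0,18,0]},
    {"delta_pos": [-150,0,-80],"delta_rot": [0,18,0]},
    {"delta_pos": [-200,0,-80],"delta_rot": [0,18,0]}
  ],
  "jaw": 0.5
}}

```text
time: 27.42
tool_pos: [409.3, 278.9, 299.1]
eef_rot: [-3.141, -0.002, 0.061]
wrist_force: [-0.3, -0.5, 0.3]
width: 42.9
gripper_force: 0.0
```

```bash
python3 - <<'E'
from h import *
im=snap();cv2.imwrite("top6.png",im);sc=snap("scene");s=telemetry.sense();print(s["tool_pos"],s["eef_rot"])
cv2.imwrite("pics/a6.png",np.hstack([cv2.resize(im[105:225,130:220],(300,400),interpolation=2),cv2.resize(sc[105:205,265:390],(500,400),interpolation=2)]))
E
```

```text
[408.40777332 279.52197394 300.46594172] [-3.13990521 -0.00351981  0.06260334]
```

View pics/a6.png

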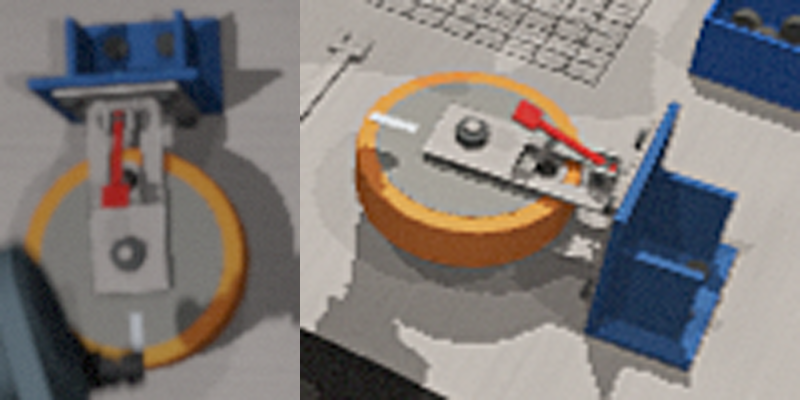

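The pedal is up: the pad has risen clear at (527,115) px in the right half, and the lock hole shows in the slot. I move the shut fingers over the tyre's left side.

{"method": "arm_command", "body": {
  "rows": [
    {"delta_pos": [45,-37,30],"delta_rot": [0,0,0]},
    {"delta_pos": [95,-73,60],"delta_rot": [0,0,0]},
    {"delta_pos": [95,-73,110],"delta_rot": [0,0,0]},
    {"delta_pos": [95,-73,160],"delta_rot": [0,0,0]},
    {"delta_pos": [95,-73,170],"delta_rot": [0,0,0]},
    {"delta_pos": [95,-73,170],"delta_rot": [0,0,0]},
    {"delta_pos": [95,-73,170],"delta_rot": [0,0,0]}
  ],
  "jaw": 1
}}

```text
time: 28.4
tool_pos: [503.8, 358.2, 130.5]
eef_rot: [-3.14, -0.004, 0.06]
wrist_force: [0.4, 0.3, -0.1]
width: -0.1
gripper_force: 0.0
```

{"method": "arm_command", "body": {
  "rows": [
    {"delta_pos": [0,0,6],"delta_rot": [0,0,0]},
    {"delta_pos": [0,0,12],"delta_rot": [0,0,0]},
    {"delta_pos": [0,0,12],"delta_rot": [0,0,0]}
  ]
}}

```text
time: 28.78
tool_pos: [501.8, 357.4, 115.3]
eef_rot: [3.141, 0.0, 0.06]
wrist_force: [-0.3, 0.6, 0.9]
width: -0.3
gripper_force: 0.0
```

{"method": "arm_command", "body": {
  "rows": [
    {"delta_pos": [0,0,3],"delta_rot": [0,0,0]},
    {"delta_pos": [-46,34,3],"delta_rot": [0,0,0]},
    {"delta_pos": [-54,94,3],"delta_rot": [0,0,0]},
    {"delta_pos": [-19,142,3],"delta_rot": [0,0,0]},
    {"delta_pos": [14,165,-40],"delta_rot": [0,0,0]},
    {"delta_pos": [14,190,-90],"delta_rot": [0,0,0]}
  ]
}}

```text
time: 29.52
tool_pos: [528.8, 167.1, 206.3]
eef_rot: [3.142, 0.0, 0.059]
wrist_force: [1.8, 0.0, -0.9]
width: -0.0
gripper_force: 0.0
```

```bash
cat >> h.py <<'E'
C=np.array([530.,285.])
def mark(im,n,show=False):
    """world angle (deg) of white mark about axis; outer part of the mark, z=98"""
    c=I[n];h,s,v=hsv(im)
    ok=((s<45)&(v>150)).astype(np.uint8)
    ys,xs=np.nonzero(ok);best=[]
    for x,y in zip(xs,ys):
        p=ray((x,y),98,n)[:2]-C
        if 50<np.hypot(*p)<88: best.append(p)
    return np.array(best)
def angs(p):
    if len(p)==0: return None
    a=np.arctan2(p[:,1],p[:,0]);a0=np.angle(np.exp(1j*a).mean());d=np.angle(np.exp(1j*(a-a0)))
    return np.degrees(a0).round(1),np.degrees(d.std()).round(1),len(p)
E
python3 - <<'E'
from h import *
for n in("scene","top"): print(n,"t0",angs(mark(cv2.imread(f"{n}0.png"),n)))
for n in("top","scene","top","scene"):
    im=snap(n);t=telemetry.sense()["time"];print(n,t,angs(mark(im,n)))
    cv2.imwrite(f"{n}7.png",im)
s=telemetry.sense();print(s["tool_pos"],s["wrist_force"])
E
```

```text
scene t0 (np.float64(-141.2), np.float64(94.2), 652)
top t0 (np.float64(-175.9), np.float64(2.1), 35)
top 29.575 (np.float64(-176.3), np.float64(1.0), 2)
scene 29.625 (np.float64(-85.7), np.float64(68.7), 303)
top 29.675 (np.float64(-150.5), np.float64(5.4), 5)
scene 29.725 (np.float64(-86.1), np.float64(74.1), 286)
[528.13055294 168.27945704 206.60200897] [-0.15804241 -0.00679466 -0.30294263]
```

{"method": "arm_command", "body": {
  "rows": [
    {"delta_pos": [-50,40,0],"delta_rot": [0,0,0]},
    {"delta_pos": [-100,80,-40],"delta_rot": [0,0,0]},
    {"delta_pos": [-130,120,-40],"delta_rot": [0,0,0]},
    {"delta_pos": [-130,120,-40],"delta_rot": [0,0,0]}
  ]
}}

```text
time: 30.22
tool_pos: [402.7, 39.6, 244.6]
eef_rot: [3.141, 0.001, 0.057]
wrist_force: [0.2, 0.3, -0.5]
width: -0.1
gripper_force: 0.0
```

```bash
python3 - <<'E'
from h import *
L=[]
for i in range(10):
    im=snap("top");t=telemetry.sense()["time"];a=angs(mark(im,"top"));print(round(t,3),a)
cv2.imwrite("top8.png",im);sc=snap("scene")
cv2.imwrite("pics/a8.png",np.hstack([cv2.resize(im[105:225,130:220],(300,400),interpolation=2),cv2.resize(sc[105:205,265:390],(500,400),interpolation=2)]))
E
```

```text
30.275 (np.float64(-134.0), np.float64(1.5), 24)
30.325 (np.float64(-118.3), np.float64(1.7), 26)
30.375 (np.float64(-102.2), np.float64(1.3), 20)
30.425 (np.float64(-86.7), np.float64(1.4), 23)
30.475 (np.float64(-70.3), np.float64(1.6), 26)
30.525 (np.float64(-54.3), np.float64(31.8), 30)
30.575 (np.float64(-39.1), np.float64(2.1), 31)
30.625 (np.float64(-24.7), np.float64(1.4), 8)
30.675 None
30.725 (np.float64(4.3), np.float64(0.1), 2)
```

View pics/a8.png

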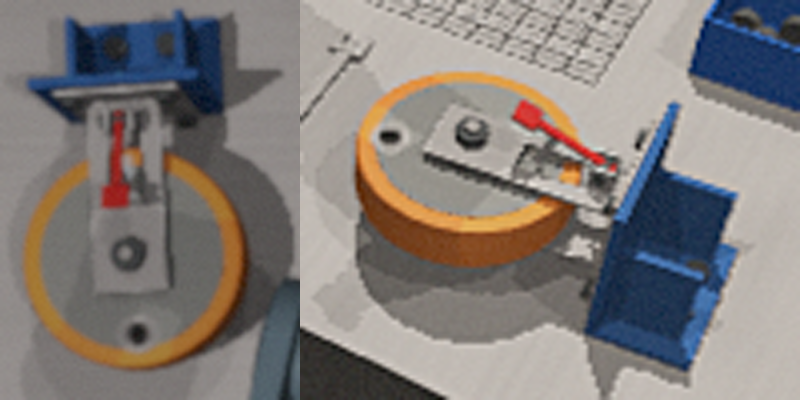

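The wheel is turning at about 5.5 rad/s, with the hole at (138,333) px in the top crop and the pedal still up. While it runs free I bring the closed fingers over the robot side.

{"method": "arm_command", "body": {
  "rows": [
    {"delta_pos": [15,-60,0],"delta_rot": [0,0,0]},
    {"delta_pos": [30,-118,0],"delta_rot": [0,0,0]},
    {"delta_pos": [45,-176,20],"delta_rot": [0,0,0]},
    {"delta_pos": [60,-230,40],"delta_rot": [0,0,0]},
    {"delta_pos": [61,-237,70],"delta_rot": [0,0,0]},
    {"delta_pos": [61,-237,105],"delta_rot": [0,0,0]},
    {"delta_pos": [61,-237,105],"delta_rot": [0,0,0]},
    {"delta_pos": [61,-237,105],"delta_rot": [0,0,0]}
  ]
}}

```text
time: 31.78
tool_pos: [452.2, 281.5, 141.6]
eef_rot: [-3.141, -0.001, 0.06]
wrist_force: [0.0, 0.1, 0.4]
width: -0.4
gripper_force: 0.0
```

{"method": "arm_command", "body": {
  "rows": [
    {"delta_pos": [0,0,0],"delta_rot": [0,0,0]}
  ]
}}

```text
time: 31.9
tool_pos: [452.7, 281.5, 142.4]
eef_rot: [-3.141, -0.003, 0.06]
wrist_force: [-0.7, 0.2, -0.1]
width: -0.2
gripper_force: 0.0
```

{"method": "arm_command", "body": {
  "rows": [
    {"delta_pos": [-2,0,10],"delta_rot": [0,0,0]},
    {"delta_pos": [-2,0,21],"delta_rot": [0,0,0]},
    {"delta_pos": [-2,0,21],"delta_rot": [0,0,0]},
    {"delta_pos": [-2,0,21],"delta_rot": [0,0,0]},
    {"delta_pos": [-2,0,21],"delta_rot": [0,0,0]},
    {"delta_pos": [-2,0,21],"delta_rot": [0,0,0]},
    {"delta_pos": [-2,0,21],"delta_rot": [0,0,0]},
    {"delta_pos": [-2,0,21],"delta_rot": [0,0,0]}
  ]
}}

```text
time: 32.9
tool_pos: [449.5, 281.2, 119.6]
eef_rot: [-3.142, -0.0, 0.06]
wrist_force: [-0.1, 1.2, -0.0]
width: 0.1
gripper_force: 0.0
```

```bash
python3 - <<'E'
from h import *
T=[];A=[];B=[]
for i in range(12):
    im=snap("top");t=telemetry.sense()["time"];m=mark(im,"top");a=angs(m)
    print(round(t-.05,3),a)
    if a and a[1]<4 and a[2]>9: T.append(t-.05);A.append(np.radians(a[0]))
s=telemetry.sense();print(s["tool_pos"],s["time"])
A=np.unwrap(A);T=np.array(T)
# w' = -(.19+.05w): fit phi0,w0
from scipy.optimize import least_squares
ph=lambda p,t:p[0]+(-3.8)*t+(p[1]+3.8)/.05*(1-np.exp(-.05*t))
t0=T[0];r=least_squares(lambda p:ph(p,T-t0)-A,[A[0],4.8]);print(t0,r.x,np.degrees(r.fun).round(1))
for k in range(8):
    tt=np.linspace(0,12,12001);x=(ph(r.x,tt)-np.radians(-175.9))/(2*np.pi)
    n=np.ceil(x[0])+k;i=np.argmin(abs(x-n));print("aligned at",round(t0+tt[i],3),"w",round((r.x[1]+3.8)*np.exp(-.05*tt[i])-3.8,2))
E
```

```text
32.9 None
32.95 (np.float64(30.1), np.float64(3.9), 3)
33.0 None
33.05 (np.float64(-56.7), np.float64(13.0), 43)
33.1 (np.float64(-44.5), np.float64(11.2), 43)
33.15 (np.float64(-31.7), np.float64(10.9), 31)
33.2 (np.float64(-6.3), np.float64(23.5), 6)
33.25 (np.float64(30.1), np.float64(3.9), 3)
33.3 (np.float64(4.3), np.float64(6.0), 17)
33.35 (np.float64(27.4), np.float64(0.4), 2)
33.4 (np.float64(29.6), np.float64(0.0), 1)
33.45 (np.float64(39.2), np.float64(2.4), 29)
[449.46554996 281.16808305 119.44335743] 33.5
33.45 [0.68416907 4.8       ] [0.]
aligned at 33.99 w 4.57
aligned at 35.461 w 3.98
aligned at 37.182 w 3.34
aligned at 39.296 w 2.62
aligned at 42.179 w 1.76
aligned at 45.45 w 0.92
aligned at 45.45 w 0.92
aligned at 45.45 w 0.92
```

{"method": "arm_command", "body": {
  "rows": [
    {"delta_pos": [0,0,0],"delta_rot": [0,0,0]},
    {"delta_pos": [0,0,0],"delta_rot": [0,0,0]},
    {"delta_pos": [0,0,0],"delta_rot": [0,0,0]},
    {"delta_pos": [0,0,0],"delta_rot": [0,0,0]},
    {"delta_pos": [0,0,0],"delta_rot": [0,0,0]},
    {"delta_pos": [0,0,3],"delta_rot": [0,0,0]},
    {"delta_pos": [0,0,4.5],"delta_rot": [0,0,0]},
    {"delta_pos": [0,0,4.5],"delta_rot": [0,0,0]}
  ]
}}

```text
time: 34.5
tool_pos: [449.6, 281.1, 115.1]
eef_rot: [-3.142, -0.0, 0.06]
wrist_force: [0.6, 0.1, 1.1]
width: -0.4
gripper_force: 0.7
```

```bash
cat >> h.py <<'E'
def hole(im):
    """black hole in top view at r=70, z=98: darkest blob centre in annulus outside fork leg"""
    v=cv2.GaussianBlur(im,(3,3),0).max(2).astype(float)
    q=[]
    for a in np.arange(0,360,1.5):
        p=C+70*np.array([np.cos(np.radians(a)),np.sin(np.radians(a))]);u=proj([*p,98]).round().astype(int);q.append(v[u[1],u[0]])
    return np.array(q)
E
python3 - <<'E'
from h import *
for i in range(6):
    im=snap("top");s=telemetry.sense();q=hole(im);a=angs(mark(im,"top"))
    print(round(s["time"]-.05,3),a,[(int(k*1.5),int(q[k])) for k in np.argsort(q)[:4]],s["wrist_force"].round(1),s["tool_pos"][2].round(1))
    cv2.imwrite(f"t9_{i}.png",im)
cv2.imwrite("pics/a9.png",np.hstack([cv2.resize(cv2.imread(f"t9_{i}.png")[140:220,130:220],(266,236),interpolation=2) for i in (0,2,5)]))
E
```

```text
34.5 (np.float64(35.5), np.float64(0.0), 1) [(193, 21), (189, 23), (190, 23), (192, 24)] [-0.3  0.2  1.5] 115.1
34.55 (np.float64(26.9), np.float64(0.0), 1) [(189, 16), (190, 16), (193, 22), (192, 22)] [ 0.3 -1.   2.1] 115.1
34.6 (np.float64(27.8), np.float64(0.0), 1) [(189, 23), (190, 23), (193, 25), (192, 25)] [1.  0.1 1.1] 115.1
34.65 (np.float64(26.9), np.float64(0.0), 1) [(189, 21), (190, 21), (193, 23), (192, 23)] [-0.3 -0.9  2.1] 115.1
34.7 (np.float64(27.4), np.float64(0.4), 2) [(189, 20), (190, 20), (192, 22), (193, 23)] [-0.6  0.4  1.1] 115.0
34.75 (np.float64(60.2), np.float64(0.0), 1) [(193, 20), (189, 21), (190, 21), (192, 24)] [-0.5  0.2  1.5] 115.1
```

View pics/a9.png

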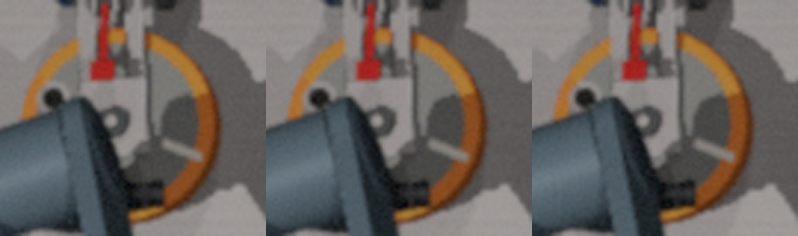

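The wheel has already stopped under the light touch. The hole is at (52,98) px in the crops, roughly 64° past the slot, and the mark is at (182,149). Keeping the finger on the wheel, I guide it back along the arc.

{"method": "arm_command", "body": {
  "rows": [
    {"delta_pos": [0.3,-5.6,1],"delta_rot": [0,0,0]},
    {"delta_pos": [2,-16.6,1],"delta_rot": [0,0,0]},
    {"delta_pos": [6.4,-30,1],"delta_rot": [0,0,0]},
    {"delta_pos": [13,-42,1],"delta_rot": [0,0,0]},
    {"delta_pos": [21.5,-53,1],"delta_rot": [0,0,0]},
    {"delta_pos": [32,-62.5,1],"delta_rot": [0,0,0]},
    {"delta_pos": [41,-68.6,1],"delta_rot": [0,0,0]},
    {"delta_pos": [46,-71,1],"delta_rot": [0,0,0]}
  ]
}}

```text
time: 35.8
tool_pos: [492.2, 355.8, 115.0]
eef_rot: [-3.14, -0.002, 0.06]
wrist_force: [-0.8, -0.2, 7.9]
width: -0.2
gripper_force: 3.9
```

```bash
python3 - <<'E'
from h import *
im=snap("top");cv2.imwrite("t10.png",im);sc=snap("scene");cv2.imwrite("s10.png",sc)
s=telemetry.sense();print(s["tool_pos"],s["wrist_force"])
print(angs(mark(im,"top")))
cv2.imwrite("pics/a10.png",np.hstack([cv2.resize(im[130:220,130:220],(400,400),interpolation=2),cv2.resize(sc[115:190,275:350],(400,400),interpolation=2)]))
E
```

```text
[492.35546374 355.72892204 115.04644089] [-0.30746902 -0.94045233  7.20508198]
(np.float64(-177.2), np.float64(56.5), 50)
```

View pics/a10.png

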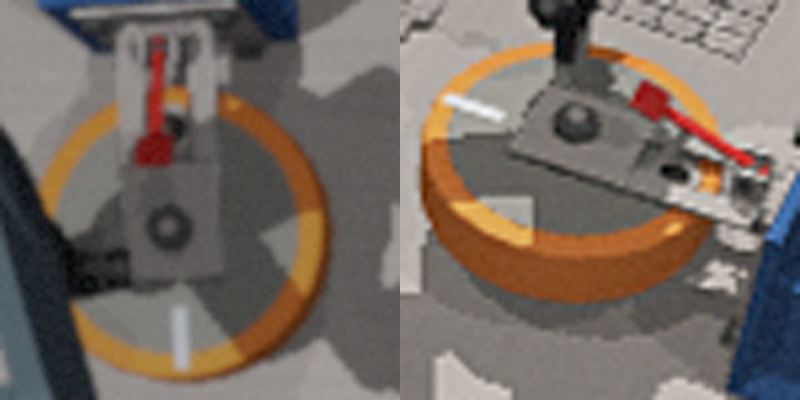

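The mark is at (180,337) px in the left crop, nearly at its starting spot. I check it by the same measure as at the start.

```bash
python3 - <<'E'
from h import *
for f in("top0","t10"):
    m=mark(cv2.imread(f+".png"),"top");m=m[(m[:,0]<-50)&(abs(m[:,1])<25)];print(angs(m))
E
```

```text
(np.float64(-175.9), np.float64(2.1), 35)
(np.float64(-176.7), np.float64(2.4), 44)
```

Only 0.8° off, about 1 mm. I lift off straight up and go above the pad.

{"method": "arm_command", "body": {
  "rows": [
    {"delta_pos": [0,0,-10],"delta_rot": [0,0,0]},
    {"delta_pos": [0,0,-45],"delta_rot": [0,0,0]},
    {"delta_pos": [0,0,-85],"delta_rot": [0,0,0]},
    {"delta_pos": [38,36,-85],"delta_rot": [0,0,0]},
    {"delta_pos": [76,72,-85],"delta_rot": [0,0,0]},
    {"delta_pos": [76,72,-85],"delta_rot": [0,0,0]},
    {"delta_pos": [76,72,-85],"delta_rot": [0,0,0]}
  ]
}}

```text
time: 36.78
tool_pos: [570.6, 287.4, 198.5]
eef_rot: [-3.142, 0.002, 0.059]
wrist_force: [-0.2, 0.5, 0.4]
width: 0.0
gripper_force: 0.0
```

```bash
python3 - <<'E'
from h import *
im=snap("top");s=telemetry.sense();print(s["tool_pos"])
m=mark(im,"top");m=m[(m[:,0]<-45)&(abs(m[:,1])<35)];print(angs(m))
sc=snap("scene");cv2.imwrite("s11.png",sc)
for f in("scene0","s10","s11"):
    m=mark(cv2.imread(f+".png"),"scene");m=m[(m[:,0]<-50)&(abs(m[:,1])<25)];print(angs(m))
E
```

```text
[570.2161984  287.9579691  198.55661322]
None
(np.float64(-179.9), np.float64(12.5), 81)
(np.float64(179.8), np.float64(11.8), 88)
(np.float64(-179.4), np.float64(12.2), 74)
```

{"method": "arm_command", "body": {
  "rows": [
    {"delta_pos": [2,0,18],"delta_rot": [0,0,0]},
    {"delta_pos": [2,0,26],"delta_rot": [0,0,0]},
    {"delta_pos": [2,0,33],"delta_rot": [0,0,0]},
    {"delta_pos": [1,0,40],"delta_rot": [0,0,0]},
    {"delta_pos": [0,0,46],"delta_rot": [0,0,0]},
    {"delta_pos": [0,0,51],"delta_rot": [0,0,0]},
    {"delta_pos": [0,0,52],"delta_rot": [0,0,0]},
    {"delta_pos": [0,0,52],"delta_rot": [0,0,0]}
  ]
}}

```text
time: 37.88
tool_pos: [571.2, 287.6, 147.7]
eef_rot: [-3.142, 0.0, 0.06]
wrist_force: [-4.0, -1.0, 6.8]
width: -0.6
gripper_force: 3.7
```

{"method": "arm_command", "body": {
  "rows": [
    {"delta_pos": [0,0,1.5],"delta_rot": [0,0,0]},
    {"delta_pos": [0,0,3],"delta_rot": [0,0,0]},
    {"delta_pos": [0,0,3],"delta_rot": [0,0,0]}
  ]
}}

```text
time: 38.25
tool_pos: [571.2, 287.7, 147.2]
eef_rot: [3.142, -0.0, 0.06]
wrist_force: [-11.3, -3.6, 21.2]
width: 0.1
gripper_force: 10.6
```

{"method": "arm_command", "body": {
  "rows": [
    {"delta_pos": [0,0,-30],"delta_rot": [0,0,0]},
    {"delta_pos": [0,0,-80],"delta_rot": [0,0,0]},
    {"delta_pos": [-60,0,-110],"delta_rot": [0,0,0]},
    {"delta_pos": [-120,20,-110],"delta_rot": [0,0,0]},
    {"delta_pos": [-150,70,-110],"delta_rot": [0,0,0]},
    {"delta_pos": [-150,130,-110],"delta_rot": [0,0,0]},
    {"delta_pos": [-150,190,-110],"delta_rot": [0,0,0]},
    {"delta_pos": [-150,250,-110],"delta_rot": [0,0,0]}
  ]
}}

```text
time: 39.25
tool_pos: [436.6, 27.0, 254.2]
eef_rot: [3.141, -0.002, 0.061]
wrist_force: [1.2, 0.5, 0.4]
width: -0.4
gripper_force: 0.0
```

```bash
python3 - <<'E'
from h import *
im=snap("top");sc=snap("scene");print(telemetry.sense()["time"],telemetry.sense()["tool_pos"])
m=mark(im,"top");m=m[(m[:,0]<-45)&(abs(m[:,1])<35)];print(angs(m))
a=lambda f,b:cv2.resize(f[b[0]:b[1],b[2]:b[3]],(400,300),interpolation=2)
cv2.imwrite("pics/a12.png",np.vstack([np.hstack([a(im,(110,200,130,250)),a(sc,(110,200,265,385))]),np.hstack([a(im,(140,230,300,420)),a(sc,(215,335,160,320))])]))
h,s,v=hsv(sc);r=((h<6)|(h>174))&(s>150)&(v>90)
print([(b[0],b[1]) for b in blobs(r,5)])
E
```

```text
39.35 [437.1977283   23.54972558 254.16969644]
(np.float64(-175.3), np.float64(2.2), 37)
[(np.int32(63), array([325.3015873 , 140.68253968]))]
```

View pics/a12.png

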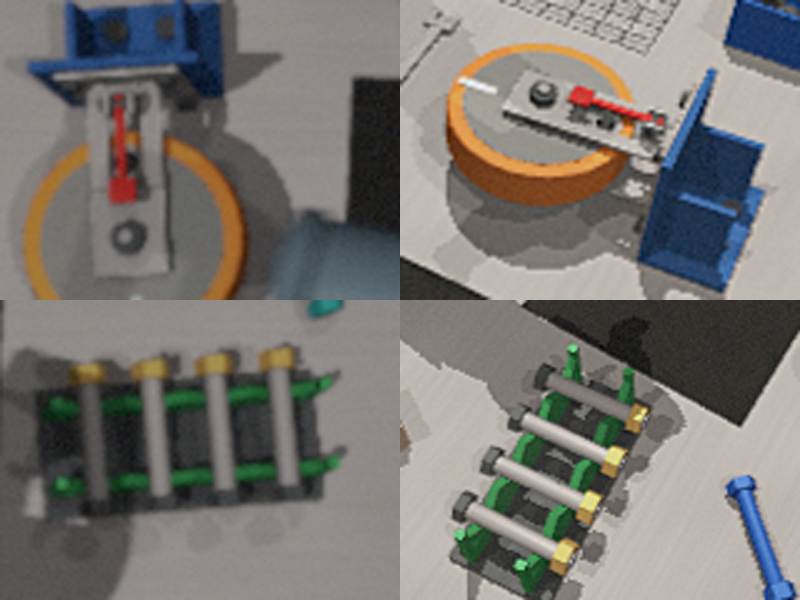

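The pedal is down again: its centroid matches the start and the mark is within 0.6°. All four bolts sit in the rack and the arm is clear, so I hand the job in.

{"method": "arm_command", "body": {
  "rows": [
    {"delta_pos": [0,0,0],"delta_rot": [0,0,0]},
    {"delta_pos": [0,0,0],"delta_rot": [0,0,0]},
    {"delta_pos": [0,0,0],"delta_rot": [0,0,0]},
    {"delta_pos": [0,0,0],"delta_rot": [0,0,0]}
  ]
}}

```text
time: 39.85
tool_pos: [436.5, 30.0, 253.9]
eef_rot: [-3.142, 0.0, 0.062]
wrist_force: [0.7, -0.1, -0.6]
width: 0.0
gripper_force: 0.0
```

```bash
python3 -c "
from bench import job;print(job.hand_in())"
```

```text
the job is handed in; nothing more can be done
None
```

Job handed in at about 40 s: four bolts racked, wheel spun at 5.5 rad/s and left free about 5 s, pedal pressed fully down; the braking touch stopped the wheel about 64° past the slot, so I guided it back under finger contact to within about 1° before locking.

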